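Lock a circuit board into the assembly fixture

TASK

Push the circuit board along the fixture until it is fully home against the two stop posts, then push the toggle clamp's handle over to the right, away from the board, until it snaps into lock and the rubber foot holds the board down. Work the clamp by its handle, not its arm; only push, lifting nothing, and leave the other things on the bench where they stand.

Things in the scene. Friction and masses are not known exactly. Their poses are not given: they have to be found in the camera images.
- fixture: Teal fixture plate bolted to the bench, 250 mm (x) by 260 mm (y), 12 mm thick. Origin on the bench under it; plate spans x -110 to 140, y -150 to 110 mm. x points away from the robot (turned up to 0.3 rad), y left, z up. Two steel rails 7 mm high, 8 mm wide, along x, centred at y -26 and +86 mm, guide the board with 2 mm play a side.
- stop_face (a point): Midway between the fixture's two steel stop posts at its far end (26 mm tall, 22 mm wide, 50 mm apart along y), on the plane of their near faces and 13 mm above the plate's top; in the fixture's frame x = 105, y = 30, z = 26 mm. Axes as the fixture's.
- board: Green circuit board, 150 (x) x 100 (y) x 6 mm, 0.35 to 0.6 kg, loose on the plate between the rails, axes as the fixture's, origin at the centre of its underside. Starts 18 to 50 mm short of the stops, slides at 1 to 6 N. Fully home, its far edge touches the posts, origin at x 30, y 30, z 12 mm in the fixture's frame. Strip along its right edge (y below -20 mm) is bare for the clamp's foot.
- heatsink (a point): On the board: top edge, mid-width, of the robot-side face of the upright finned aluminium heatsink, the thing to push. In the board's frame x = -50, y = 14, z = 36 mm. The heatsink is 12 mm thick in x, 64 mm wide in y, its top 30 mm above the board; the 25 mm of board on its robot side are bare. Other parts on the board rise less than 24 mm above it.
- clamp: Steel toggle clamp fixed on the plate right of the board; axes as the fixture's; origin at the centre of the underside of its 44 x 60 mm flange, on the plate's top (12 mm above the bench), at y = -85 mm and x from -20 to 50 mm in the fixture's frame. Its body, two plates 25 mm apart overall, is 53 mm tall.
- handle_hinge (a point): Centre of the clamp handle's hinge, whose axis runs along the fixture's x; 45 mm above the clamp's underside (57 mm above the bench) and 12 mm right of its origin (y = -12 mm). Axes as the fixture's.
- clamp_handle (a joint): Handle angle, rad: 0 open (upright, leaning 0.12 towards the board), 1.5 locked (swung down to the right, the fixture's -y, 1.38 from vertical). Over-centre spring: it pushes back up to the dead point at about 0.9 rad (1.1 N m at 0, some 12 N at 95 mm from the hinge, falling to nothing at the dead point); beyond, it snaps on to 1.5 by itself and stays.
- handle_tip (a point): Free end of the clamp's handle, 125 mm from its hinge; about 180 mm above the bench when open, 80 mm when locked. The handle is a straight bar, 12 x 10 mm for the first 58 mm, then a round black rubber grip 18 mm in diameter up to this point.
- clamp_arm: Hold-down arm, a steel bar 14 mm wide, 8 mm thick; origin at its hinge, 24 mm left of the handle's at the same height; its own y axis runs along the bar to the foot, 68 mm away. Upright while open (top about 130 mm above the bench, on the board side of the handle); linked to the handle, it comes down level over the board as the handle goes over.
- clamp_foot: Round rubber foot, 18 mm across, on a sprung spindle 54 mm long across the end of the hold-down arm; origin at the centre of its pressing face, own z along the spindle. Open, it points to the board's side; locked, it presses on the board's bare right strip, 15 mm in from the edge, with about 5 N.
- bobbin: A small wound coil bobbin, 32 mm across, 28 mm tall, standing on the far right corner of the fixture plate; origin at the centre of its underside. To be left alone.
- motor: A small steel motor can, 36 mm across, 58 mm tall with its shaft, standing left of the fixture; origin at the centre of its underside. To be left alone.
- jar: A small screw-top jar, 44 mm across, 45 mm tall, standing to the near right of the fixture; origin at the centre of its underside. To be left alone.
- solder_reel: A small reel of solder standing on its flange, 52 mm across, 36 mm tall, left of and beyond the fixture; origin at the centre of its underside. To be left alone.
- screwdriver: A screwdriver 160 mm long lying on the bench left of the fixture; origin under its middle, its x along the shaft. To be left alone.
- transformer: A small transformer, 44 x 48 x 34 mm, standing beyond the fixture; origin at the centre of its underside. To be left alone.
- cup: A small white bowl, 56 mm across, 40 mm tall, standing to the far right of the fixture; origin at the centre of its underside. To be left alone.
Things that resemble listed ones, but are neither listed nor needed, are in the scene too. Leave any orange, red or yellow look-alike of the board alone.

How it is judged:
By the outcome, as a careful person would: the job done as asked, in the order asked, and still so for the second after the job is handed in, with the robot touching nothing.
It also fails if it takes over 48 s, if anything falls off the work surface, if the arm or the gripper's body presses on something with over 40 N, if the wrist force passes 120 N, or if a joint passes its speed limit or range.

ROBOT

A 7-joint arm with a two-finger parallel gripper is mounted at the origin on the work surface. World frame = base frame: x ahead of the robot, y to its left, z up, the work surface at z = 0. Lengths are in m, angles in degrees, forces in N, time in s.
With the tool pointing down it reaches from about 0.425 to 0.925 m from the base axis. Payload 6.8 kg.
Tool frame: the origin (TCP) lies at the very end of the fingers, on their centre line; the grasp point (between the pads) lies 19 mm behind it; z points along the fingers, y is the line along which they close (so a half turn about z gives the same grasp; the last joint's range is limited). The gripper opens to 88 mm and grips with 3 to 60 N. Pads are 20 mm wide; open, the fingers measure 115 mm over their backs; the gripper's body (75 mm by 178 mm) begins 61 mm behind the grasp point.
Start: joints at [-73.86, 27.33, 1.283, 89.118, -0.659, 63.558, -4.761], TCP at [0.256, 0.624, 0.223] pointing down, gripper open.
Joint ranges: [-169.35, 169.35], [-19.33, 120.38], [-80.79, 83.38], [13.8, 139.57], [-78.32, 258.32], [9.67, 109.79], [-169.56, 169.56]. Speed limits (degrees/s): [136.94, 136.94, 180, 180, 180, 180, 180].

INTERFACE

Orientations are given as a 3x3 rotation matrix whose columns are the frame's x, y, z axes.
In Python, from cell import robot gives the robot as it stands.
- The arm moves only by the shell command python3 -m handwheel 'ROWS' [OPENING] [FORCE]. ROWS is JSON, a list of rows, each a list of 4 numbers: the shift along the world's x, y, z in m, then the turn about the world's z in rad. A call has 1 to 12 rows; each row is the pose to reach, as a shift and turn from the pose commanded when the call began; what a row does not reach only later rows make up. A row lasts 1/10 s, in which the tool goes at most 50 mm and 8.59 degrees, less where a joint would pass 70% of its speed; a pose out of reach is approached as far as the arm can. A call with a gripper value outside its range is refused whole. OPENING is the finger opening in m, from 0 to 0.0878, set as the call begins (- or left out, the last holds). The fingers move at their own pace and stop on an object; FORCE is the grip in N (left out, the last holds). Time passes only in rows, so rows that repeat a pose let the fingers close. It gives the time, the measured TCP pose, the force, the opening and the grip force at its end, in the units of the state.
- robot.read_state(): the state, without advancing time (a new reading comes with each control period).
- robot.camera(name): name is "scene" or "top" or "wrist"; returns the picture (384x512x3 uint8, red, green, blue); there is no depth.
- robot.camera_model(name): a dict with "K" (3x3 intrinsics, pixels), "k1" (the pictures are not rectified: a ray, as slopes to the right and down, at radius r is drawn at 1 + k1 r^2 times it, then the intrinsics apply), "rvec" (rotation vector, rad) and "tvec" (3), from world to camera coordinates, as OpenCV has them; the wrist camera has in their place "hand_eye" (4x4, takes a point from camera to tool coordinates, whose origin is the TCP and whose axes are the flange's). Camera axes: x right, y down, z forward; pixel columns grow to the right and rows downward; lengths in m; the calibration is good to about 2 mm. A picture is of the moment at which its call begins: read the wrist's pose just before it. camera_model takes no time and is no camera call.
- robot.finish_job(): hands the job in; it is judged then, once.
The state is a dict: "clock": time; "q": joint angles; "dq": joint speeds; "joint_torque": joint torques, N m; "position": TCP position; "tool_rot": TCP orientation; "contact_force": force on the tool from outside, world axes, zero at the start; "moment": the same for the moment, N m; "grip_width": finger opening in m; "grasp_force": force on a finger pad.
Only numpy, scipy, OpenCV 4.12 (cv2) and the standard library are available. Lean on these libraries where they do the work, as an engineer would, in place of code of your own. Each camera call takes 0.05 s, during which the arm holds its last target. There are 200 camera calls.

## Working session

There is one attempt and no reset: what is moved stays moved. The work goes in short steps, Python scripts to look and compute and a shell command to move; the robot and the scene stay as the last step left them, time stands still between calls to the robot, and variables do not carry over. Pictures are saved under pics/ and viewed, at most 10 in all, crops included, and the job is handed in when it is done.

```bash
mkdir -p pics; ls; python3 - <<'E'
from cell import robot
import cv2
for n in("scene","top"):
    im=robot.camera(n); cv2.imwrite(f"pics/{n}0.png",im[:,:,::-1])
    print(n,robot.camera_model(n))
print(robot.camera_model("wrist"))
s=robot.read_state();print(s["clock"],s["position"],s["tool_rot"],s["contact_force"])
a=cv2.imread("pics/top0.png");cv2.imwrite("pics/top0b.png",cv2.resize(a,(800,600),interpolation=cv2.INTER_CUBIC))
a=cv2.imread("pics/scene0.png");cv2.imwrite("pics/scene0b.png",cv2.resize(a,(800,600),interpolation=cv2.INTER_CUBIC))
E
```

```text
pics
scene {'K': array([[436.29694706,   0.        , 254.34609013],
       [  0.        , 436.29694706, 191.11886433],
       [  0.        ,   0.        ,   1.        ]]), 'k1': -0.004029792718475245, 'rvec': array([ 0.98809457,  2.4678676 , -1.01297092]), 'tvec': array([ 0.30657081, -0.22198946,  1.57032926])}
top {'K': array([[374.50779844,   0.        , 257.05857621],
       [  0.        , 374.50779844, 191.76856489],
       [  0.        ,   0.        ,   1.        ]]), 'k1': -0.03885603468678341, 'rvec': array([ 2.20846418, -2.15128015,  0.06762206]), 'tvec': array([0.10185102, 0.55814162, 1.42759187])}
{'K': array([[312.51156322,   0.        , 258.97506687],
       [  0.        , 312.51156322, 190.93215744],
       [  0.        ,   0.        ,   1.        ]]), 'k1': -0.021974782795558513, 'hand_eye': array([[-1.34389556e-04, -9.57058594e-01, -2.89894515e-01,
         7.99158339e-02],
       [ 9.99999342e-01,  2.01643617e-04, -1.12928740e-03,
        -8.12081705e-04],
       [ 1.13924959e-03, -2.89894476e-01,  9.57057937e-01,
        -1.63531490e-01],
       [ 0.00000000e+00,  0.00000000e+00,  0.00000000e+00,
         1.00000000e+00]])}
0.1 [0.25633118 0.62386455 0.22180174] [[-9.24987053e-01  3.79998311e-01 -4.84442344e-04]
 [ 3.79998595e-01  9.24985782e-01 -1.53997773e-03]
 [-1.37086656e-04 -1.60854687e-03 -9.99998697e-01]] [-0.43399728 -0.13882247  1.14561629]
```

View pics/top0b.png

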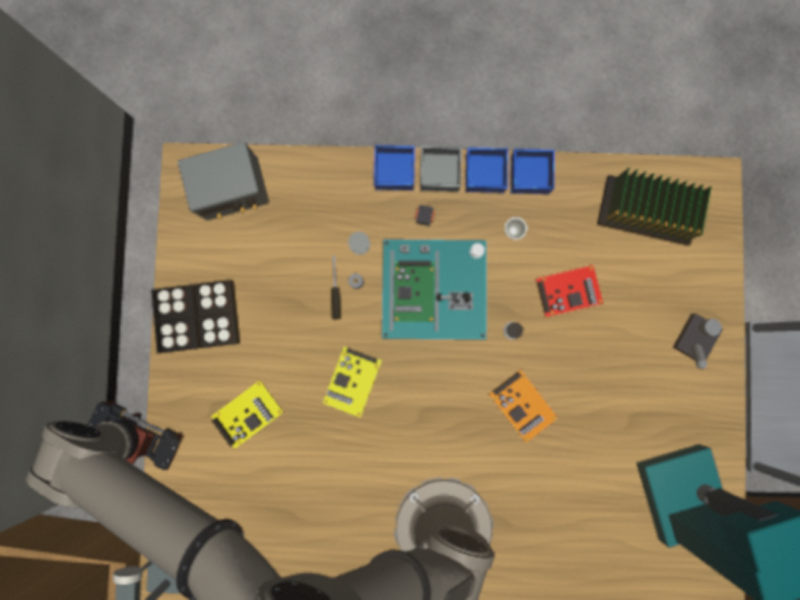

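View pics/scene0b.png

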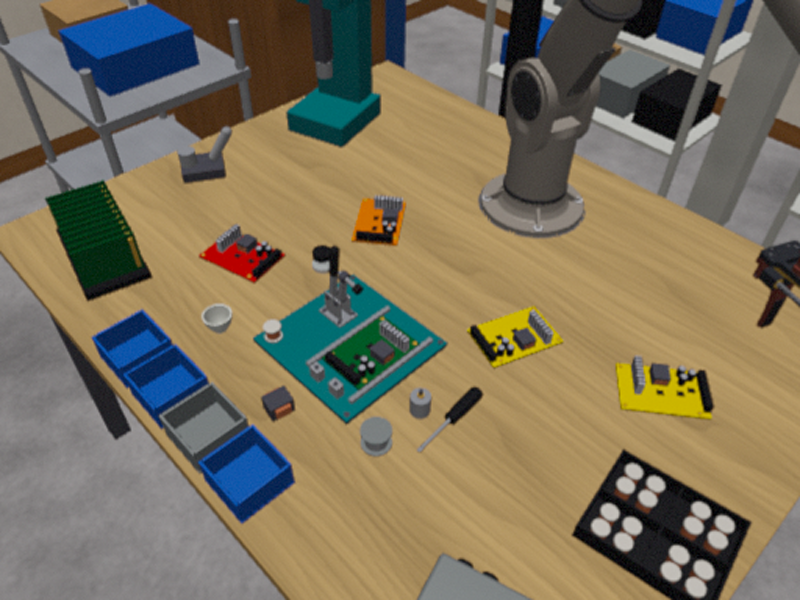

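The top view shows the fixture at about (383–487, 239–340) in the 800x600 image, the green board at (393–436, 262–322), and the clamp at (440–470, 297). The clamp's handle stands upright in the scene view at (335, 262). The yellow, orange and red boards are look-alikes. The only green board is the one between the rails, with its heatsink on the robot side.

```bash
cat > h.py <<'E'
import numpy as np, cv2
from cell import robot
def model(n,s=None):
    m=robot.camera_model(n);K=m["K"];k1=m["k1"]
    if n=="wrist":
        T=np.eye(4);T[:3,:3]=s["tool_rot"];T[:3,3]=s["position"];T=T@m["hand_eye"]
        R=T[:3,:3].T;t=-R@T[:3,3]
    else:
        R=cv2.Rodrigues(m["rvec"])[0];t=m["tvec"]
    return K,k1,R,t
def ray(M,p):
    K,k1,R,t=M
    p=np.asarray(p,float).reshape(-1,1,2)
    n=cv2.undistortPoints(p,K,np.array([k1,0,0,0,0]))[:,0]
    d=np.c_[n,np.ones(len(n))]@R
    return -R.T@t,d
def plane(M,p,z):
    c,d=ray(M,p); return c+d*((z-c[2])/d[:,2])[:,None]
def proj(M,P):
    K,k1,R,t=M
    return cv2.projectPoints(np.asarray(P,float).reshape(-1,1,3),cv2.Rodrigues(R)[0],t,K,np.array([k1,0,0,0,0]))[0][:,0]
def big(mask):
    c=max(cv2.findContours(mask.astype(np.uint8),cv2.RETR_EXTERNAL,cv2.CHAIN_APPROX_NONE)[0],key=cv2.contourArea)
    return c
E
python3 - <<'E'
from h import *
im=cv2.imread("pics/top0.png");hsv=cv2.cvtColor(im,cv2.COLOR_BGR2HSV)
M=model("top")
x0,x1,y0,y1=235,325,145,225
roi=np.zeros(im.shape[:2],bool);roi[y0:y1,x0:x1]=1
H,S,V=hsv[...,0],hsv[...,1],hsv[...,2]
teal=roi&(H>80)&(H<100)&(S>110)
c=big(cv2.morphologyEx(teal.astype(np.uint8),cv2.MORPH_CLOSE,np.ones((7,7))))
P=plane(M,c.reshape(-1,2),0.012)
r=cv2.minAreaRect(P[:,:2].astype(np.float32));print(r,cv2.boxPoints(r))
g=roi&(H>45)&(H<78)&(S>90)
c=big(cv2.morphologyEx(g.astype(np.uint8),cv2.MORPH_CLOSE,np.ones((9,9))))
P=plane(M,c.reshape(-1,2),0.018)
r=cv2.minAreaRect(P[:,:2].astype(np.float32));print(r,cv2.boxPoints(r))
E
```

```text
((0.5870893001556396, 0.037500038743019104), (0.23866383731365204, 0.24631333351135254), 1.500754475593567) [[ 0.46457282  0.15748915]
 [ 0.47102383 -0.0887397 ]
 [ 0.7096058  -0.08248907]
 [ 0.7031548   0.16373977]]
((0.576981246471405, 0.08622844517230988), (0.14401565492153168, 0.09338614344596863), 1.4578583240509033) [[0.5038088  0.13107441]
 [0.50618464 0.03771849]
 [0.6501537  0.04138248]
 [0.64777786 0.1347384 ]]
```

```bash
python3 -m handwheel '[[0,0,0.04,0],[0.02,-0.04,0.08,-0.1],[0.05,-0.08,0.08,-0.2],[0.07,-0.12,0.08,-0.35],[0.09,-0.16,0.08,-0.5],[0.11,-0.2,0.08,-0.65],[0.13,-0.24,0.08,-0.8],[0.15,-0.28,0.08,-0.95],[0.17,-0.32,0.08,-1.1],[0.19,-0.36,0.08,-1.15],[0.21,-0.4,0.08,-1.15],[0.23,-0.44,0.08,-1.15]]' 0 20; python3 -m handwheel '[[0.02,-0.04,0,0],[0.04,-0.08,0,0],[0.06,-0.12,0,0],[0.07,-0.13,0,0],[0.07,-0.13,0,0],[0.07,-0.13,0,0],[0.07,-0.13,0,0]]'
python3 - <<'E'
from h import *
s=robot.read_state();im=robot.camera("wrist")[:,:,::-1].copy()
cv2.imwrite("pics/w1.png",im);cv2.imwrite("pics/w1b.png",cv2.resize(im,(800,600),interpolation=cv2.INTER_CUBIC))
np.savez("w1.npz",tool_rot=s["tool_rot"],position=s["position"]);print(s["clock"],s["position"],s["tool_rot"],s["grip_width"])
E
```

```text
clock: 1.3
position: [0.4867, 0.1826, 0.3025]
tool_rot: [[-0.031, 1.0, -0.0], [1.0, 0.031, 0.0], [0.0, -0.0, -1.0]]
contact_force: [1.0, 0.8, 0.3]
grip_width: 0.0006
grasp_force: 0.0
clock: 2.0
position: [0.5558, 0.0562, 0.3024]
tool_rot: [[-0.034, 0.999, -0.001], [0.999, 0.034, 0.001], [0.001, -0.001, -1.0]]
contact_force: [-0.6, 1.0, 0.4]
grip_width: 0.0004
grasp_force: 0.0
2.0 [0.55575094 0.05621252 0.30235309] [[-3.36147840e-02  9.99434433e-01 -9.27636764e-04]
 [ 9.99434667e-01  3.36153450e-02  5.95888329e-04]
 [ 6.26734144e-04 -9.07081683e-04 -9.99999392e-01]] 0.0003970894740215629
```

View pics/w1b.png

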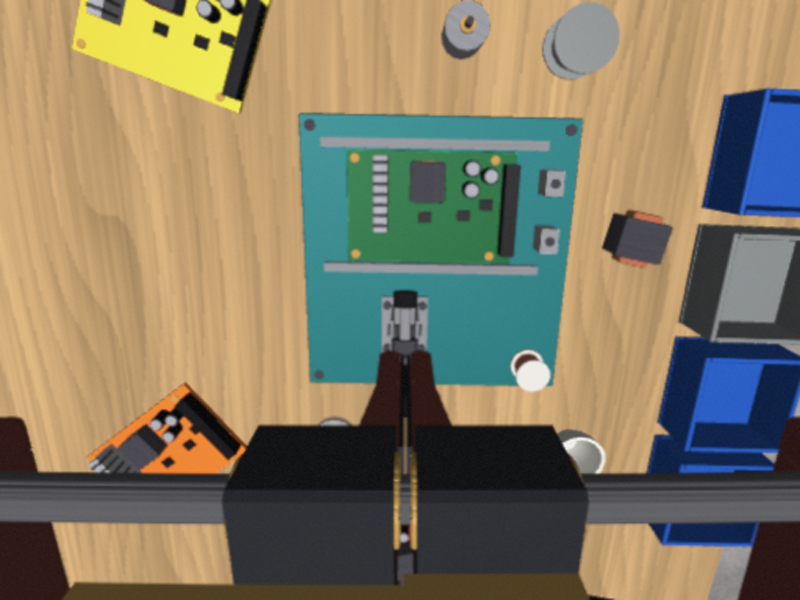

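The wrist view shows the fixture with corners at about (300,114), (582,119), (553,385) and (310,382). The board is at (347–518, 150–265) between the rails, with its heatsink at (380,193). The stop posts are at (552,183) and (547,240), and the clamp at (405,325). This is the green board described.

```bash
python3 - <<'E'
from h import *
im=cv2.imread("pics/w1.png");hsv=cv2.cvtColor(im,cv2.COLOR_BGR2HSV)
M=model("wrist",dict(np.load("w1.npz")))
H,S,V=[hsv[...,i].astype(int) for i in range(3)]
roi=np.zeros(H.shape,bool);roi[65:255,180:385]=1
k=lambda m,n:cv2.morphologyEx(m.astype(np.uint8),cv2.MORPH_CLOSE,np.ones((n,n)))
teal=roi&(H>80)&(H<100)&(S>110)
def edges(c,z):
    # fit line to each edge, intersect
    r=cv2.minAreaRect(P2:=plane(M,c.reshape(-1,2),z)[:,:2].astype(np.float32)); b=cv2.boxPoints(r); out=[]
    for i in range(4):
        a,e=b[i],b[(i+1)%4];L=np.linalg.norm(e-a);u=(e-a)/L;n=np.array([-u[1],u[0]])
        t=(P2-a)@u;d=(P2-a)@n
        q=P2[(abs(d)<.004)&(t>.1*L)&(t<.9*L)]
        l=cv2.fitLine(q,cv2.DIST_HUBER,0,1e-4,1e-4).ravel();out.append(l)
        print("edge mid",q.mean(0).round(4),"ang",np.degrees(np.arctan2(l[1],l[0])).round(2),len(q))
    return r
print(edges(big(k(teal,7)),.012))
g=roi&(H>45)&(H<78)&(S>80)
print(edges(big(k(g,9)),.018))
# project sanity: flange, rails
hs=plane(M,[[372*.64,155*.64],[387*.64,155*.64],[387*.64,232*.64],[372*.64,232*.64]],.048);print("hs top",hs.round(4))
print("posts near-top edges",plane(M,[[541*.64,183*.64],[536*.64,240*.64]],.038).round(4))
print("flange x",plane(M,[[382*.64,310*.64],[428*.64,310*.64]],.015).round(4))
print("handle/arm px", plane(M,[[405*.64,298*.64]],.13).round(4))
c=im[170:255,215:310];cv2.imwrite("pics/w1c.png",cv2.resize(c,None,fx=7,fy=7,interpolation=cv2.INTER_CUBIC))
E
```

```text
edge mid [0.4614 0.0389] ang -89.04 136
edge mid [ 0.5916 -0.0914] ang 1.29 82
edge mid [0.707  0.0428] ang -89.17 136
edge mid [0.5818 0.1645] ang 0.93 144
((0.5843942165374756, 0.03650984913110733), (0.24741189181804657, 0.2575211226940155), 0.9462032318115234)
edge mid [0.5024 0.0858] ang -89.95 57
edge mid [0.5766 0.0368] ang 0.8 82Traceback (most recent call last):
  File "<stdin>", line 20, in <module>
  File "<stdin>", line 15, in edges
cv2.error: OpenCV(4.12.0) /io/opencv/modules/imgproc/src/linefit.cpp:50: error: (-215:Assertion failed) count > 0 in function 'fitLine2D_wods'
```

```bash
python3 - <<'E'
from h import *
im=cv2.imread("pics/w1.png")
M=model("wrist",dict(np.load("w1.npz")))
a=np.radians(.95);R=np.array([[np.cos(a),-np.sin(a)],[np.sin(a),np.cos(a)]]);o=np.array([.5844,.0365])-R@[.015,-.02];print("o",o)
def loc(n,px,z): print(n,(((plane(M,np.array(px)*.64,z)[:,:2]-o)@R)*1000).round(1).tolist())
loc("hs near top edge",[[372,155],[372,232]],.048)
loc("posts near top",[[541,183],[536,240]],.038)
loc("board near edge",[[347,200]],.018)
loc("flange x",[[382,310],[428,310]],.015)
loc("arm top",[[405,298]],.13)
loc("handle tip",[[405,345]],.18)
# predicted pixel of handle tip for clamp x=0
w=lambda p:np.r_[o+R@p[:2],p[2]]
for x in(-.02,-.01,0,.01): print(x,proj(M,[w(np.array([x,-.082,.18])),w(np.array([x,-.073,.13]))]).ravel()/.64)
c=im[170:255,215:310];cv2.imwrite("pics/w1c.png",cv2.resize(c,None,fx=7,fy=7,interpolation=cv2.INTER_CUBIC))
E
```

```text
o [0.56907046 0.05624855]
hs near top edge [[-42.5, 75.0], [-42.6, 11.4]]
posts near top [[101.5, 54.5], [101.8, 5.2]]
board near edge [[-67.2, 35.2]]
flange x [[-35.3, -70.0], [9.4, -69.2]]
arm top [[-13.5, -22.6]]
handle tip [[-13.2, -38.3]]
-0.02 [393.46762194 406.48904584 395.2156149  362.27438084]
-0.01 [408.68357887 406.73852298 408.55977798 362.4959703 ]
0 [423.89650351 406.9833116  421.90167003 362.71541562]
0.01 [439.10444312 407.2233819  435.2399766  362.93269584]
```

View pics/w1c.png

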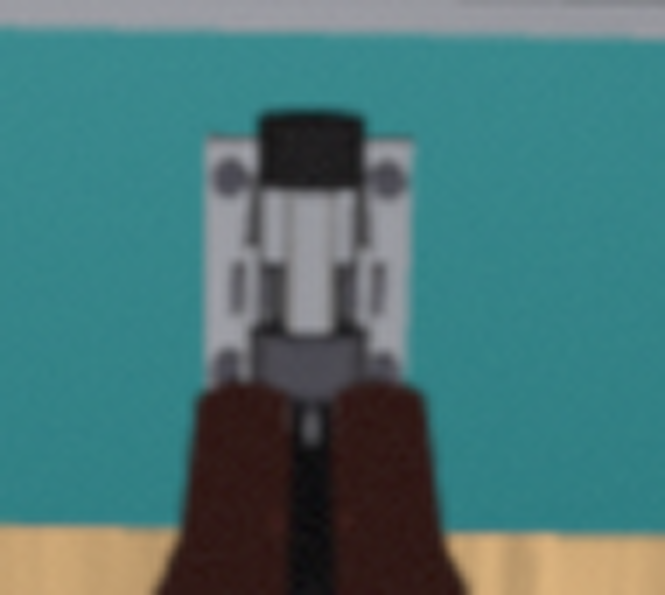

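The black foot is at crop (310,150), the handle grip is partly hidden at (305,365), and the flange centre is at crop x≈309. That puts the clamp at about x = -13 mm in the fixture frame. The board is about 22 mm short of home.

```bash
python3 -m handwheel '[[-0.034,0.02,0,-0.017],[-0.068,0.043,0,-0.017],[-0.068,0.043,-0.05,-0.017],[-0.068,0.043,-0.1,-0.017],[-0.068,0.043,-0.15,-0.017],[-0.068,0.043,-0.2,-0.017],[-0.068,0.043,-0.23,-0.017],[-0.068,0.043,-0.25,-0.017],[-0.068,0.043,-0.25,-0.017],[-0.068,0.043,-0.25,-0.017],[-0.068,0.043,-0.25,-0.017]]'
```

```text
clock: 3.15
position: [0.4894, 0.0981, 0.054]
tool_rot: [[-0.015, 1.0, 0.002], [1.0, 0.015, 0.001], [0.001, 0.002, -1.0]]
contact_force: [0.1, -0.0, 0.1]
grip_width: 0.0002
grasp_force: 0.0
```

```bash
python3 -m handwheel '[[0,0.001,-0.02,0],[0,0.001,-0.026,0],[0,0.001,-0.026,0],[0.006,0.001,-0.026,0],[0.012,0.001,-0.026,0],[0.016,0.001,-0.026,0],[0.02,0.001,-0.026,0],[0.024,0.001,-0.026,0],[0.028,0.001,-0.026,0],[0.031,0.001,-0.026,0],[0.034,0.001,-0.026,0],[0.034,0.001,-0.026,0]]'; python3 -m handwheel '[[0.003,0,0,0],[0.006,0,0,0],[0.006,0,0,0]]'
```

```text
clock: 4.35
position: [0.5223, 0.0983, 0.0264]
tool_rot: [[-0.014, 1.0, -0.001], [1.0, 0.014, -0.0], [-0.0, -0.001, -1.0]]
contact_force: [-1.1, 0.1, -1.2]
grip_width: 0.0008
grasp_force: 0.9
clock: 4.65
position: [0.5293, 0.0984, 0.0267]
tool_rot: [[-0.014, 1.0, 0.001], [1.0, 0.014, -0.0], [-0.0, 0.001, -1.0]]
contact_force: [-1.0, 0.3, -0.7]
grip_width: 0.0008
grasp_force: 0.4
```

```bash
python3 -m handwheel '[[0.002,0,0,0],[0.004,0,0,0],[0.004,0,0,0]]'; python3 -m handwheel '[[0.002,0,0,0],[0.004,0,0,0],[0.004,0,0,0]]'
python3 - <<'E'
from h import *
s=robot.read_state();im=robot.camera("wrist")[:,:,::-1].copy()
cv2.imwrite("pics/w2.png",im);c=im[40:260,140:400];cv2.imwrite("pics/w2c.png",cv2.resize(c,None,fx=2.7,fy=2.7,interpolation=cv2.INTER_CUBIC))
np.savez("w2.npz",tool_rot=s["tool_rot"],position=s["position"])
E
```

```text
clock: 4.95
position: [0.5329, 0.0984, 0.0267]
tool_rot: [[-0.014, 1.0, 0.001], [1.0, 0.014, 0.0], [0.0, 0.001, -1.0]]
contact_force: [-1.8, -0.2, -0.3]
grip_width: 0.0005
grasp_force: 0.9
clock: 5.25
position: [0.5372, 0.0984, 0.0267]
tool_rot: [[-0.014, 1.0, 0.001], [1.0, 0.014, -0.0], [-0.0, 0.001, -1.0]]
contact_force: [-1.4, 0.1, -0.7]
grip_width: 0.0005
grasp_force: 0.7
```

View pics/w2c.png

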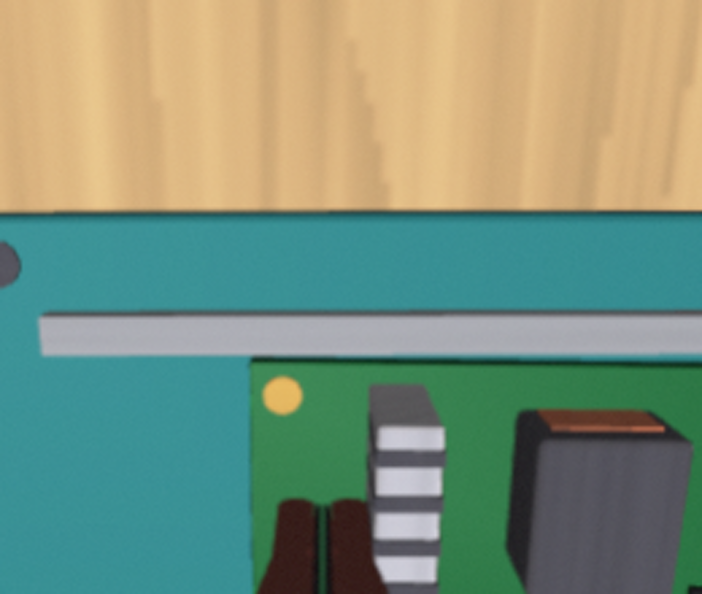

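The fingers touch the heatsink at crop (372,540), and the board's near edge is at crop x≈251. There is no stop contact yet, so I keep pushing in small steps.

```bash
python3 - <<'E'
from h import *
M=model("wrist",dict(np.load("w2.npz")))
print(plane(M,[[140+251/2.7,40+450/2.7]],.018), "home edge x ~", .5691-.045-.0007)
E
python3 -m handwheel '[[0.002,0,0,0],[0.002,0,0,0]]'; python3 -m handwheel '[[0.002,0,0,0],[0.002,0,0,0]]'
```

```text
[[0.52130508 0.11536986 0.018     ]] home edge x ~ 0.5234
clock: 5.5
position: [0.5387, 0.0984, 0.0267]
tool_rot: [[-0.014, 1.0, 0.0], [1.0, 0.014, 0.0], [0.0, 0.0, -1.0]]
contact_force: [-2.1, 0.7, -0.1]
grip_width: 0.0004
grasp_force: 1.2
clock: 5.7
position: [0.5397, 0.0984, 0.0266]
tool_rot: [[-0.014, 1.0, -0.002], [1.0, 0.014, 0.0], [0.0, -0.002, -1.0]]
contact_force: [-5.9, -0.1, 2.6]
grip_width: 0.0003
grasp_force: 2.7
```

```bash
python3 -m handwheel '[[0.002,0,0,0],[0.002,0,0,0],[0.002,0,0,0]]'; python3 -m handwheel '[[0.002,0,0,0],[0.002,0,0,0],[0.002,0,0,0]]'
```

```text
clock: 6.0
position: [0.5397, 0.0984, 0.0262]
tool_rot: [[-0.014, 1.0, -0.006], [1.0, 0.014, 0.0], [0.0, -0.006, -1.0]]
contact_force: [-9.1, 0.5, 6.4]
grip_width: 0.0004
grasp_force: 5.0
clock: 6.3
position: [0.5397, 0.0984, 0.0259]
tool_rot: [[-0.014, 1.0, -0.01], [1.0, 0.014, 0.0], [0.0, -0.01, -1.0]]
contact_force: [-13.6, 0.9, 10.1]
grip_width: 0.0003
grasp_force: 7.2
```

The board has stopped hard at 13 N, and its edge agrees with the home position (0.5238 against 0.5234 predicted). I back off, rise and look.

```bash
python3 -m handwheel '[[-0.01,0,0,0],[-0.024,0,0,0],[-0.026,0,0.02,0],[-0.026,0,0.07,0],[-0.026,0,0.12,0],[-0.026,0,0.17,0],[-0.04,0,0.22,0],[-0.06,0,0.27,0],[-0.06,-0.02,0.275,0],[-0.06,-0.04,0.275,0],[-0.06,-0.04,0.275,0],[-0.06,-0.04,0.275,0]]'
python3 - <<'E'
from h import *
s=robot.read_state();im=robot.camera("wrist")[:,:,::-1].copy()
cv2.imwrite("pics/w3.png",im);cv2.imwrite("pics/w3b.png",cv2.resize(im,(800,600),interpolation=cv2.INTER_CUBIC))
np.savez("w3.npz",tool_rot=s["tool_rot"],position=s["position"])
M=model("wrist",s)
o=np.array([.56907,.05625]);a=np.radians(.95);R=np.array([[np.cos(a),-np.sin(a)],[np.sin(a),np.cos(a)]])
w=lambda x,y,z:np.r_[o+R@[x,y],z]
for n,p in dict(hinge=(-.013,-.097,.057),tip=(-.013,-.082,.181),nearL=(-.045,.08,.018),nearR=(-.045,-.02,.018),farL=(.105,.08,.018),farR=(.105,-.02,.018)).items(): print(n,w(*p).round(4),(proj(M,w(*p))/.64).round(1))
E
```

```text
clock: 7.5
position: [0.4847, 0.058, 0.3012]
tool_rot: [[-0.013, 1.0, 0.0], [1.0, 0.013, 0.0], [0.0, 0.0, -1.0]]
contact_force: [0.1, 0.8, -0.4]
grip_width: 0.0003
grasp_force: 0.0
hinge [ 0.5577 -0.041   0.057 ] [[484.5 356.3]]
tip [ 0.5574 -0.026   0.181 ] [[514.8 411.8]]
nearL [0.5227 0.1355 0.018 ] [[449.9 152.6]]
nearR [0.5244 0.0355 0.018 ] [[447.5 263.8]]
farL [0.6727 0.138  0.018 ] [[619.9 152.5]]
farR [0.6744 0.038  0.018 ] [[607.1 263.3]]
```

View pics/w3b.png

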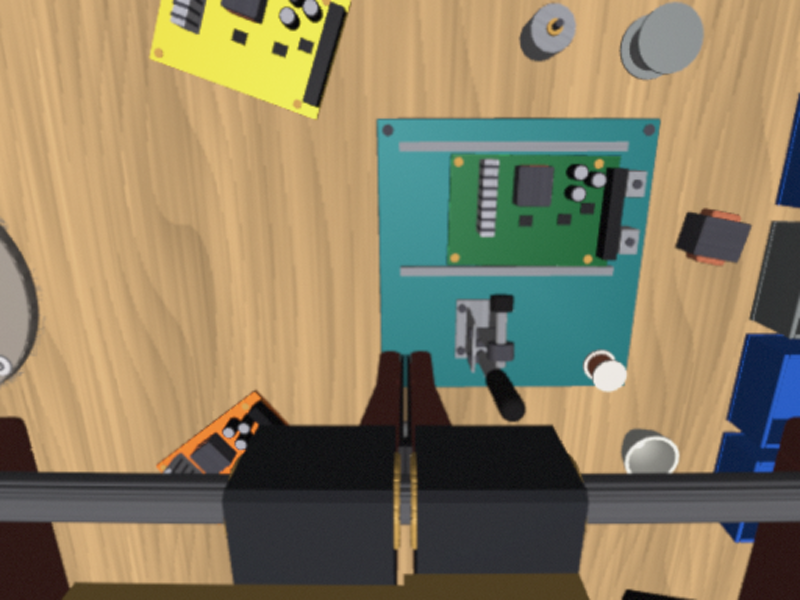

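The board sits at its predicted home corners: near edge at x≈449, far edge against the posts at (628,240). The handle tip is seen at (511,408) against (515,412) predicted, so the clamp position is good to about 3 mm. The arm and foot at (502,303–352) are left of the handle. I move to the board side of the grip, above the arm.

```bash
python3 -m handwheel '[[0.04,-0.014,0,0],[0.071,-0.028,0,0],[0.071,-0.028,-0.04,0],[0.071,-0.028,-0.08,0],[0.071,-0.028,-0.12,0],[0.071,-0.028,-0.146,0],[0.071,-0.028,-0.146,0],[0.071,-0.028,-0.146,0],[0.071,-0.028,-0.146,0]]'
python3 - <<'E'
from h import *
im=robot.camera("scene")[:,:,::-1].copy()
c=im[140:280,150:300];cv2.imwrite("pics/s2.png",cv2.resize(c,None,fx=4,fy=4,interpolation=cv2.INTER_CUBIC))
E
```

```text
clock: 8.45
position: [0.5568, 0.0307, 0.1571]
tool_rot: [[-0.014, 1.0, 0.002], [1.0, 0.014, 0.0], [0.0, 0.002, -1.0]]
contact_force: [0.3, 0.5, 0.1]
grip_width: 0.0008
grasp_force: 0.0
```

View pics/s2.png

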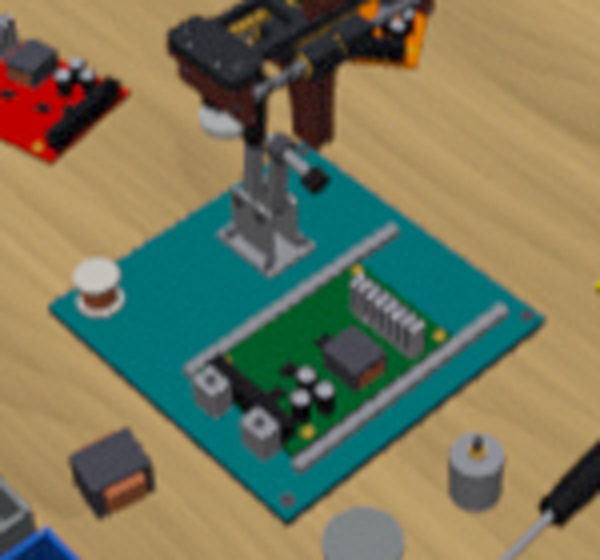

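```bash
python3 - <<'E'
from h import *
M=model("scene")
for n,p in dict(tcp=(.5568,.0307,.157),bodyend=(.646,.0307,.237),bodyendR=(.646,-.007,.237),bodyendL=(.646,.068,.237),tip=(.557,-.026,.181),mid=(.557,.0307,.237)).items(): print(n,((proj(M,[p])[0]-[150,140])*4).round())
E
```

```text
tcp [311. 135.]
bodyend [197. 106.]
bodyendR [159.  77.]
bodyendL [236. 137.]
tip [254.  67.]
mid [307.  42.]
```

The fingers are at crop (315,135), clear of the foot at (317,178). The dark end at (215,90) is only the gripper body, well above and nearer the camera than the handle. I start the push.

```bash
python3 -m handwheel '[[0,-0.015,-0.003,0],[0,-0.03,-0.006,0],[0,-0.037,-0.006,0],[0,-0.043,-0.006,0],[0,-0.049,-0.006,0],[0,-0.055,-0.006,0],[0,-0.06,-0.006,0],[0,-0.06,-0.006,0]]'
```

```text
clock: 9.3
position: [0.5575, -0.0256, 0.1518]
tool_rot: [[-0.017, 1.0, 0.004], [1.0, 0.017, 0.005], [0.005, 0.004, -1.0]]
contact_force: [-1.4, 9.7, 6.0]
grip_width: 0.0007
grasp_force: 5.3
```

```bash
python3 -m handwheel '[[0,-0.008,0,0],[0,-0.015,-0.001,0],[0,-0.022,-0.002,0],[0,-0.028,-0.003,0],[0.001,-0.034,-0.005,0],[0.001,-0.04,-0.007,0],[0.001,-0.046,-0.01,0],[0.001,-0.051,-0.012,0],[0.001,-0.051,-0.012,0]]'
```

```text
clock: 10.2
position: [0.5572, -0.0809, 0.1382]
tool_rot: [[-0.014, 1.0, 0.002], [1.0, 0.014, -0.0], [-0.0, 0.002, -1.0]]
contact_force: [1.5, 0.9, 1.2]
grip_width: 0.0008
grasp_force: 1.0
```

```bash
python3 -m handwheel '[[0,-0.007,-0.004,0],[0,-0.014,-0.009,0],[0,-0.02,-0.014,0],[0,-0.026,-0.02,0],[0,-0.026,-0.02,0]]'
python3 - <<'E'
from h import *
im=robot.camera("scene")[:,:,::-1].copy()
c=im[140:280,130:300];cv2.imwrite("pics/s3.png",cv2.resize(c,None,fx=4,fy=4,interpolation=cv2.INTER_CUBIC))
E
```

```text
clock: 10.7
position: [0.5553, -0.1082, 0.1166]
tool_rot: [[-0.012, 1.0, -0.002], [1.0, 0.012, -0.001], [-0.001, -0.002, -1.0]]
contact_force: [-0.6, 1.3, -0.0]
grip_width: 0.0006
grasp_force: 0.0
```

View pics/s3.png

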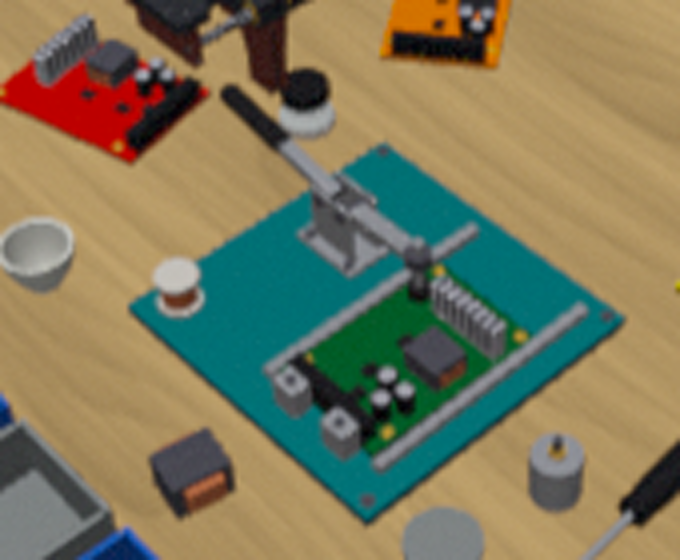

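The clamp has snapped over: the handle is down to the right at (280,130) and the arm is level with its foot on the board's strip at (420,285). I retract and verify from above.

```bash
python3 -m handwheel '[[0,0.005,0.04,0],[0,0.005,0.09,0],[0,0.005,0.14,0],[0,0.005,0.185,0],[-0.02,0.05,0.185,0],[-0.04,0.1,0.185,0],[-0.06,0.14,0.185,0],[-0.07,0.165,0.185,0],[-0.07,0.165,0.185,0],[-0.07,0.165,0.185,0],[-0.07,0.165,0.185,0]]'
python3 - <<'E'
from h import *
s=robot.read_state();im=robot.camera("wrist")[:,:,::-1].copy()
cv2.imwrite("pics/w4b.png",cv2.resize(im,(800,600),interpolation=cv2.INTER_CUBIC))
M=model("wrist",s)
o=np.array([.56907,.05625]);a=np.radians(.95);R=np.array([[np.cos(a),-np.sin(a)],[np.sin(a),np.cos(a)]])
w=lambda x,y,z:np.r_[o+R@[x,y],z]
for n,p in dict(locked_tip=(-.013,-.22,.081),nearL=(-.045,.08,.018),nearR=(-.045,-.02,.018),farL=(.105,.08,.018),foot=(-.013,-.005,.018)).items(): print(n,(proj(M,w(*p))/.64).round(1))
E
```

```text
clock: 11.85
position: [0.487, 0.057, 0.3028]
tool_rot: [[-0.012, 1.0, 0.0], [1.0, 0.012, -0.0], [-0.0, 0.0, -1.0]]
contact_force: [0.0, -0.9, 0.1]
grip_width: 0.0001
grasp_force: 0.0
locked_tip [[480.1 485.4]]
nearL [[447.2 151.1]]
nearR [[445. 262.]]
farL [[616.8 150.8]]
foot [[479.7 246.1]]
```

View pics/w4b.png

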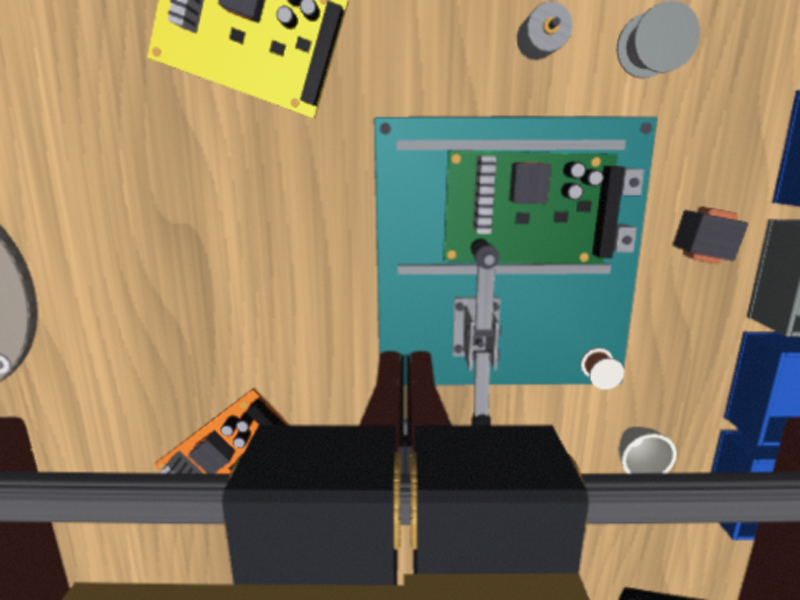

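The board's near edge is at x≈445, where home predicts 445–447. Its far edge is against the posts, the foot is at (482,250) on the bare strip, the handle is down, and the neighbouring things have not moved. The robot is clear, so I hand in.

```bash
python3 -c "from cell import robot; print(robot.finish_job())"
```

```text
the job is handed in; nothing more can be done
None
```

The board is home against both stop posts, the clamp is locked with its foot on the board, nothing else was moved, and I handed the job in at about 12 s on the clock.

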